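# Fit the stirring paddle on the keyed spindle of the electric pan

## Robot

A 6-joint arm with a two-finger parallel gripper is mounted at the origin on the work surface; the furniture and walls round the work are solid. World frame = base frame: x ahead of the robot, y to its left, z up, the work surface at z = 0. Lengths are in m, angles in rad, forces in N, time in s.
With the tool pointing down it reaches from about 0.275 to 0.75 m from the base axis. Payload 10.2 kg.
Tool frame: the origin (TCP) lies on the mounting face of the last link; the fingertips stand 166 mm ahead of it and the grasp point (between the pads) lies 147 mm ahead of it; z points along the fingers, y is the direction in which the jaws open and shut (so a half turn about z gives the same grasp; the last joint's range is limited). The gripper opens to 88 mm and grips with 3 to 60 N. Pads are 18 mm wide; open, the fingers measure 123 mm over their backs; the gripper's body (75 mm by 187 mm) begins 45 mm behind the grasp point.
Start: joints at [-1.434, 0.313, 1.498, -0, 1.331, -0.223], TCP at [0.185, -0.491, 0.405] pointing down, gripper open.
Joint ranges: [-2.94, 2.94], [-0.97, 2.17], [0.19, 2.56], [-1.23, 4.37], [0.02, 3.11], [-2.88, 2.88]. Speed limits (rad/s): [2.39, 2.39, 3.01, 3.14, 3.14, 3.14].

## Interface

Orientations are given as a unit quaternion [w, x, y, z].
In Python, from station import robot gives the robot as it stands.
- The arm moves only by the tool servo_tool, never from a script. Its argument "moves" is a list of rows, each a list of 3 entries, a list of its own where there are three numbers: the shift along the tool's x, y, z in mm, then the turn, a rotation vector about the tool's x, y, z in rad, then the opening, from -1 (shut) to 1 (fully open), so that 0 is half open. A call has 1 to 10 rows; each row shifts and turns the pose as measured when the row begins, along the tool's axes as they then stand; what a row does not reach is not made up. A row lasts 1/12 s, in which the tool goes at most 41.7 mm and 7.16 degrees, less where a joint would pass 70% of its speed; a pose out of reach is approached as far as the arm can. A call with a gripper value outside its range is refused whole. The fingers move at their own pace and stop on an object; "squeeze" is the grip in N (left out, the last holds). Time passes only in rows, so rows that do not move let the fingers close. It gives the time, the measured TCP pose, the force and the opening at its end, in the units of the state.
- robot.get_obs(): the state, without advancing time (a new reading comes with each control period).
- robot.get_image(name): name is "side" or "top"; returns a dict with "image" (400x640x3 uint8, red, green, blue), "mtx" (3x3 intrinsics, pixels), "rvec" (rotation vector, rad) and "tvec" (3), from world to camera coordinates, as OpenCV has them. Camera axes: x right, y down, z forward; pixel columns grow to the right and rows downward; lengths in m; the calibration is good to about 2 mm. A picture is of the moment at which its call begins. There is no depth.
- robot.sign_off(): hands the job in, once; it reports no verdict.
The state is a dict: "clock": time; "qpos": joint angles; "qvel": joint speeds; "joint_torque": joint torques, N m; "position": TCP position; "ee_rot": TCP orientation; "contact_force": force on the tool from outside, world axes, zero at the start; "wrist_torque": the same for the moment, N m; "opening": finger opening in m.
Only numpy, scipy, OpenCV 4.12 (cv2) and the standard library are available. Lean on these libraries where they do the work, as an engineer would, in place of code of your own. Each camera call takes 0.05 s, during which the arm holds its last target.

## Task

Put the stirring paddle back on the spindle in the middle of the electric pan: set it over the spindle, then, pressing only lightly, turn it until its inner tab finds the keyway, and lower it fully home and let it go there, upright. Work gently, keep hold of the paddle until it is home, and leave the mug, the lemon and the salt shaker where they are.

Things in the scene. Friction and masses are not known exactly. Their poses are not given: they have to be found in the camera images.
- paddle: Loose grey plastic stirring paddle, 105 to 210 g, 74 mm high, standing on the worktop. Origin: centre of its underside; z up. Round hub 44 mm across, 36 mm high; bore 30.5 mm across, 32 mm deep, open below. At hub's foot (2 to 12 mm up) a long arm along -x, 9 mm wide, to 70 mm from the axis, and a short one along +x to 40 mm. At the start the long arm points within 35 degrees of world -x.
- fin (a point): Paddle's grip fin on top of the hub, upright slab 40 mm long along the paddle's x, 14 mm thick along y, from 36 to 74 mm above the underside, on the axis. Point: on the axis, 58 mm above the underside. Axes as the paddle's. Grip it across its thickness in its upper half: fingertips that go below 36 mm hit the hub's top.
- tab (a point): The one tab inside the paddle's bore, on the -x side, straight under the long arm's direction: 8 mm wide along y, reaching inward to 9 mm from the axis. Point: middle of its lower face, 12 mm above the underside and 12.5 mm from the axis. Axes as the paddle's.
- pan: Electric stirring pan, fixed: round white housing 204 mm across, rim 62 mm above the worktop, inside 190 mm across, flat dark floor 35 mm above the worktop, black knob low on its front. Origin: centre of its underside, on the worktop; z up, front (knob) is -x. A steel spindle stands on its axis. While the tab rides on the shoulder, the paddle's underside is 52 mm above the worktop; fully home 38 mm.
- shoulder (a point): Centre of the spindle's flat shoulder, 64 mm above the worktop, axes as the pan's (not the keyway's). Shaft 28 mm across below; pilot 13 mm across, 4 mm higher. One keyway, 10.5 mm wide, open at the top, runs down the whole shaft, to 7 mm from the axis. It points to the pan's front (-x), up to 46 degrees to either side; its angle is not reported and must be felt or seen.
- flange (a point): Centre of the top of the spindle's flange (38 mm across, 3 mm high, on the pan's floor), on the pan's axis 38 mm above the worktop; the paddle's underside rests on it when home. The spindle is held by its stopped motor: a twist over 0.3 N m turns it, so a paddle pressed hard drags it round. The hub also wedges on the shaft: a 20 N push gives up to 40 N of contact force.
- mug: White mug with handle, 82 x 112 x 94 mm, a bystander. Origin: centre of its underside.
- lemon: Lemon, 71 x 53 x 51 mm, a bystander. Origin: underside as placed.
- salt: Salt shaker of clear glass with a grey domed top, 44 mm across, 90 mm high, a bystander. Origin: centre of its underside.
There are look-alikes about, which are no part of the job. There is more than one size of the paddle; the one meant has the size given above.

How it is judged:
At the end, for the whole second after the job is handed in: The paddle sits fully home on the spindle: its underside within 2.5 mm of the seated height (38 mm above the worktop), its axis within 4 mm of the pan's, upright within 5 degrees, at rest and released (z of paddle in the frame of pan below 0.0405 m and horizontal distance between paddle and pan below 0.004 m and angle between paddle's own z axis and vertical below 0.09 rad and linear speed of paddle below 0.02 m/s); the robot touches nothing.
It fails at once if the paddle is pressed or knocked against the pan or its spindle with more than 40 N (contact force between paddle and pan above 40 N).
It fails at once if the mug, the lemon or the salt shaker is moved by more than 40 mm (distance of any of mug, lemon, salt from where it was at the start of the episode above 0.04 m).
It also fails if it takes over 61 s, if anything falls off the work surface, if the arm or the gripper's body presses on something with over 40 N, if the wrist force passes 120 N, or if a joint passes its speed limit or range.

## Working session

There is one attempt and no reset: what is moved stays moved. The work goes in short steps, Python scripts to look and compute and a tool call to move; the robot and the scene stay as the last step left them, time stands still between calls to the robot, and variables do not carry over. Pictures are saved under pics/ and viewed, and the job is handed in when it is done.

Besides the shell and the picture viewer there is one more tool, called after ">>>" as a command line: name --argument value ..., lists and objects as JSON in quotes. servo_tool: Moves the arm, as the interface text tells. Its arguments: {"type":"object","properties":{"moves":{"type":"array","items":{"type":"array"}},"squeeze":{"type":"number"}},"required":["moves"]}

```bash
ls; mkdir -p pics; cat > h.py <<'E'
import numpy as np,cv2,pickle
from scipy.spatial.transform import Rotation as R
def snap(robot,n,tag):
    d=robot.get_image(n); cv2.imwrite(f'pics/{tag}.png',d['image'][:,:,::-1]); pickle.dump(d,open(f'pics/{tag}.pkl','wb')); return d
def load(tag): return pickle.load(open(f'pics/{tag}.pkl','rb'))
def ray(d,px):
    M,_=cv2.Rodrigues(np.array(d['rvec'],float)); t=np.array(d['tvec'],float).ravel()
    v=M.T@np.linalg.inv(d['mtx'])@np.array([px[0],px[1],1.]); return -M.T@t,v/np.linalg.norm(v)
def plane(d,px,z):
    c,v=ray(d,px); return c+v*(z-c[2])/v[2]
def proj(d,p):
    return cv2.projectPoints(np.array(p,float).reshape(-1,1,3),np.array(d['rvec'],float),np.array(d['tvec'],float),np.array(d['mtx'],float),None)[0].reshape(-1,2)
E
python3 - <<'E'
from station import robot
from h import *
o=robot.get_obs();print(o)
for n in('top','side'):
    d=snap(robot,n,n+'0');print(n,d['mtx'],ray(d,(320,200)))
E
```

```text
pics
{'clock': 0.0, 'qpos': array([-1.43442864e+00,  3.13457662e-01,  1.49838212e+00,  1.79206223e-06,
        1.33099992e+00, -2.23374809e-01]), 'qvel': array([ 0.00064164,  0.00179147, -0.00170902, -0.0013401 , -0.00059019,
        0.00034953]), 'joint_torque': array([ 1.24901421e-04, -4.02207255e+01, -2.52270520e+01,  6.94797048e-02,
        3.53761716e-02, -1.12650562e-04]), 'position': array([ 0.18481508, -0.49136761,  0.40417771]), 'ee_rot': array([-6.22891798e-04,  9.83866582e-01,  1.78902655e-01,  2.79862030e-05]), 'contact_force': array([-0.2636938 , -0.69167695, -0.78954302]), 'wrist_torque': array([-0.01732595,  0.0188064 , -0.02070681]), 'opening': 0.08801495211668803}
top [[423.72479222   0.         309.26731703]
 [  0.         423.72479222 199.64748741]
 [  0.           0.           1.        ]] (array([0.20135411, 0.05393257, 1.37231672]), array([ 0.21608608, -0.03924242, -0.97558538]))
side [[489.81957856   0.         315.05331551]
 [  0.         489.81957856 197.04182535]
 [  0.           0.           1.        ]] (array([-0.06519593, -1.22628633,  0.68090981]), array([ 0.38733121,  0.82920501, -0.40298088]))
```

View pics/top0.png

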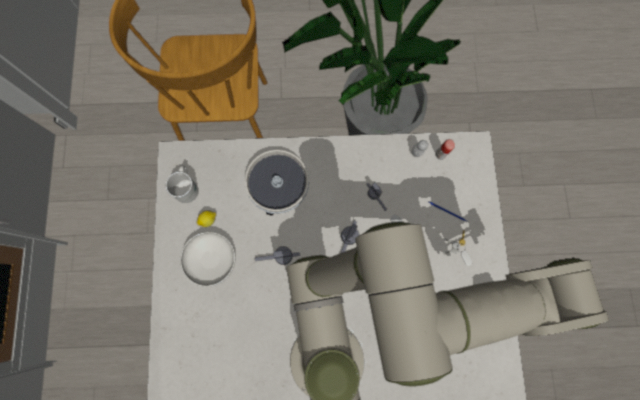

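View pics/side0.png

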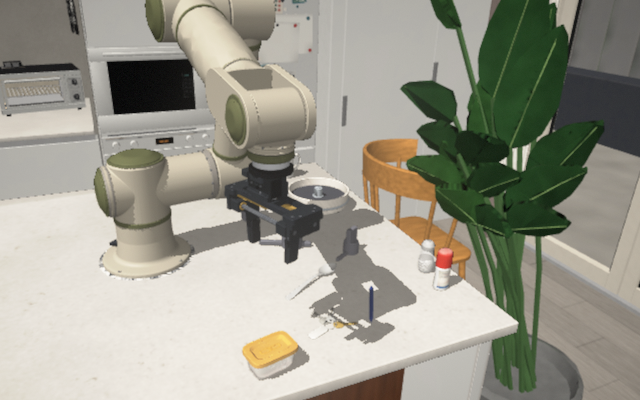

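```bash
python3 - <<'E'
from h import *
im=cv2.imread('pics/top0.png')
a=cv2.resize(im[140:285,240:410],None,fx=4.6,fy=4.1,interpolation=cv2.INTER_CUBIC);cv2.imwrite('pics/c1.png',a)
im=cv2.imread('pics/side0.png')
a=cv2.resize(im[165:305,225:375],None,fx=4,fy=4,interpolation=cv2.INTER_CUBIC);cv2.imwrite('pics/c2.png',a)
d=load('top0')
for n,p in dict(A=(283,256),B=(374,193),C=(348,236),pan=(277,181)).items(): print(n,plane(d,p,0.05))
E
```

```text
A [0.32026778 0.1229556  0.05      ]
B [ 0.51124651 -0.17360412  0.05      ]
C [ 0.37550034 -0.08231253  0.05      ]
pan [0.56183141 0.13687913 0.05      ]
```

View pics/c1.png

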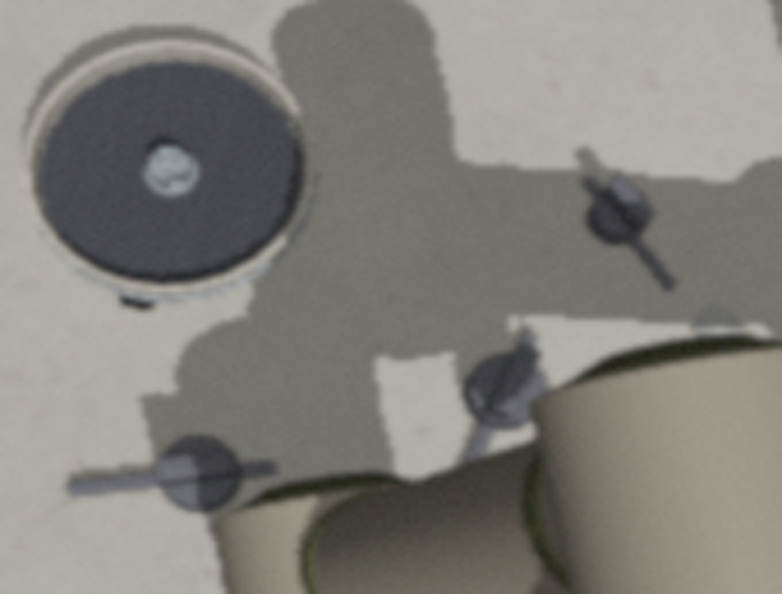

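View pics/c2.png

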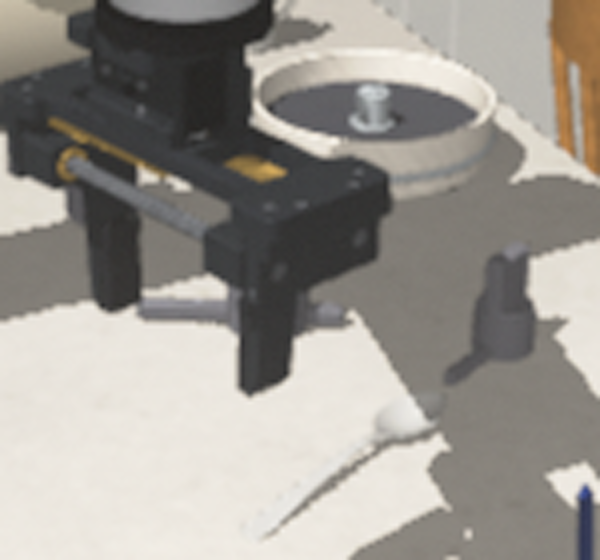

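```bash
python3 - <<'E'
from h import *
d=load('top0');s=load('side0')
for n,p in dict(A=(283,256),B=(374,193),C=(348,236)).items(): print(n,proj(s,plane(d,p,0.03)))
im=cv2.imread('pics/top0.png');
a=cv2.resize(im[165:255,325:405],None,fx=7,fy=6.6,interpolation=cv2.INTER_CUBIC);cv2.imwrite('pics/c3.png',a)
# B scale
def pz(px,z):
    return plane(d,px,z)
def wid(p,q,z): return np.linalg.norm(pz(p,z)-pz(q,z))*1000
# crop c1 px -> full
f=lambda u,v:(240+u/4.6,140+v/4.1)
print('B hub',wid(f(587,210),f(653,210),.036),'A hub',wid(f(157,470),f(242,470),.036),'C hub',wid(f(462,395),f(545,395),.036))
print('B arms span',wid(f(672,288),f(580,150),.007),'A span',wid(f(68,488),f(275,465),.007))
im=cv2.imread('pics/side0.png')
a=cv2.resize(im[215:275,325:375],None,fx=10,fy=10,interpolation=cv2.INTER_CUBIC);cv2.imwrite('pics/c4.png',a)
E
```

```text
A [[249.19069476 209.24258628]]
B [[348.34599202 242.0254562 ]]
C [[289.79761754 235.56385972]]
B hub 46.668968800804706 A hub 57.989007511999546 C hub 57.272799675651285
B arms span 130.5642244590894 A span 144.96551406096793
```

View pics/c3.png

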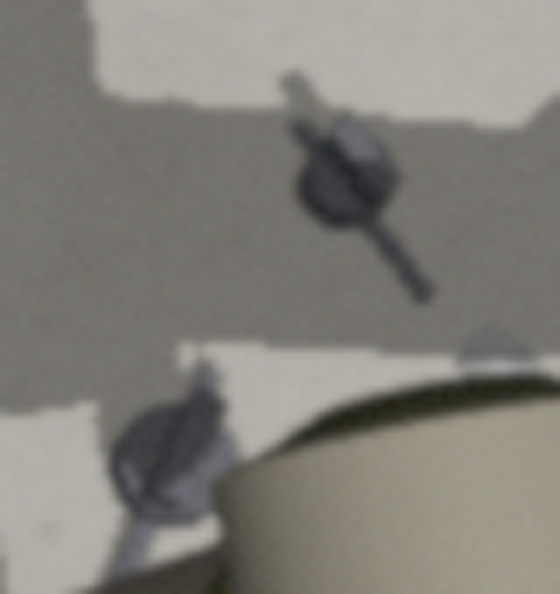

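View pics/c4.png

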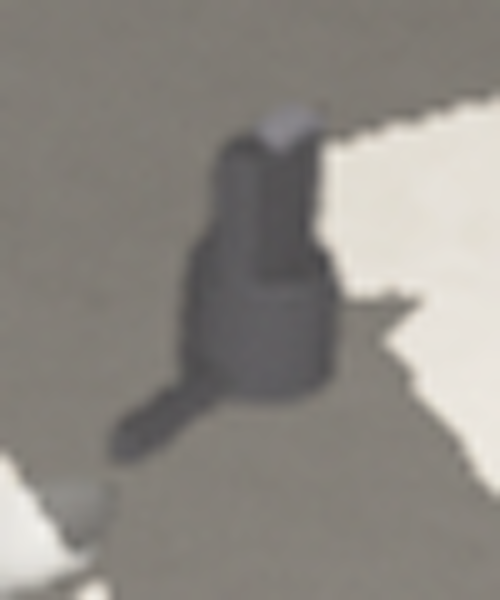

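```bash
python3 - <<'E'
from h import *
d=load('top0');s=load('side0')
f=lambda u,v:(325+u/7-.5+.5/7,165+v/6.6-.5+.5/6.6)
g=lambda u,v:(325+u/10-.45,215+v/10-.45)
im=cv2.imread('pics/top0.png').astype(int)
g_=im.sum(2)[182:200,364:386]//3
print(g_)
a=plane(d,f(428,295),.012);b=plane(d,f(298,125),.012)
print('tips',a,b,np.degrees(np.arctan2(*(a-b)[[1,0]])), np.linalg.norm(a-b), 'axis',a+(b-a)*70/110)
F=plane(d,f(365,152),.074);print('fin top',F, 'side',plane(s,g(290,130),.074))
print('hub', plane(d,f(348,180),.036))
c1,v1=ray(d,f(365,152));c2,v2=ray(s,g(290,130))
A=np.stack([v1,-v2],1);t=np.linalg.lstsq(A,c2-c1,rcond=None)[0];print(c1+v1*t[0],c2+v2*t[1])
# pan: spindle top side / top
im=cv2.imread('pics/side0.png');cv2.imwrite('pics/c5.png',cv2.resize(im[170:218,283:355],None,fx=10,fy=10,interpolation=cv2.INTER_CUBIC))
im=cv2.imread('pics/top0.png');cv2.imwrite('pics/c6.png',cv2.resize(im[145:220,240:315],None,fx=8,fy=8,interpolation=cv2.INTER_CUBIC))
E
```

```text
[[115 115 109 104 104 107 111 114 112 111 107 123 136 138 137 140 149 163
  167 169 167 167]
 [114 109  95  86  85  94 106 109 104  98 102 107 111 114 117 119 126 136
  138 139 138 139]
 [112 104  90  73  72  79  93  99  95  99 106 105 103 107 111 115 115 117
  119 118 118 117]
 [112 110  95  75  65  72  79  84  81  98 105 106 105 103 104 111 113 115
  115 114 115 114]
 [115 113 104  87  68  64  63  60  60  80  99 107 108 102  98 100 109 114
  114 113 114 115]
 [114 113 111 100  80  62  53  46  48  64  86 102 107 105  98  90 100 109
  113 112 114 113]
 [113 113 113 107  89  68  57  49  44  48  72  93 101 100  99  87  93 106
  114 114 115 114]
 [112 113 112 105  89  64  59  54  51  47  53  67  77  80  81  79  84 100
  110 113 112 112]
 [112 112 111  99  75  60  61  61  54  44  41  47  58  63  64  70  77  88
  107 112 112 115]
 [113 111 107  87  61  56  59  65  58  49  46  40  49  59  62  63  67  81
   97 109 111 112]
 [114 111 103  79  53  55  59  62  62  58  54  43  47  52  59  62  66  78
   98 109 112 114]
 [115 111 102  78  52  51  60  61  62  59  56  41  44  45  51  59  66  85
  1
[... 243 characters left out ...]
  59  59  54  49  54  69  95 110
  114 115 114 115]
 [112 113 114 108  98  75  58  50  48  50  52  53  52  53  59  83 106 113
  111 115 115 112]
 [111 113 113 110 108  99  78  61  49  47  51  54  54  56  67  84 104 110
  113 112 114 114]
 [113 113 114 114 113 109 102  85  77  68  72  75  72  63  66  78  94 106
  111 114 115 113]]
tips [ 0.46409052 -0.21474013  0.012     ] [ 0.55327098 -0.15960913  0.012     ] -148.275810237914 0.10484551877968705 axis [ 0.52084172 -0.17965677  0.012     ]
fin top [ 0.52283833 -0.17928093  0.074     ] side [ 0.52789244 -0.17964109  0.074     ]
hub [ 0.5183348  -0.17720851  0.036     ]
[ 0.52297318 -0.17937875  0.07345539] [ 0.52713703 -0.18097419  0.07477301]
```

View pics/c5.png

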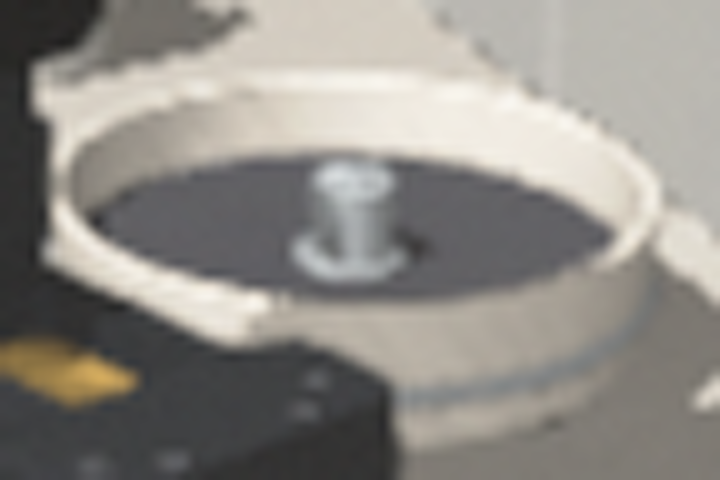

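View pics/c6.png

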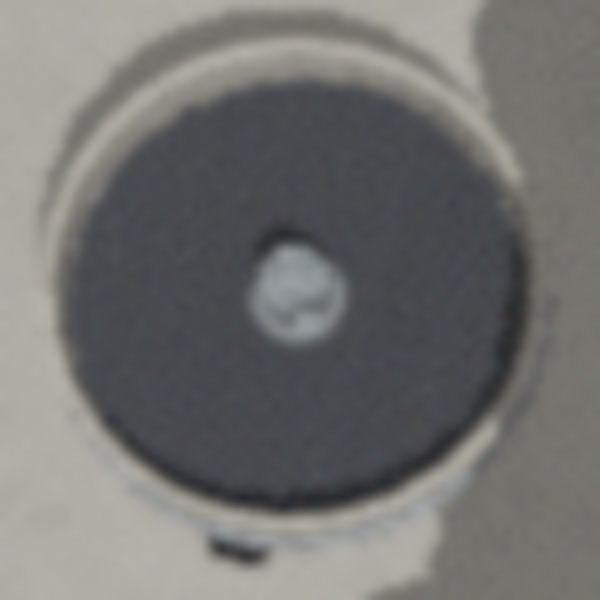

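Candidates (top picture): A (283,256), hub about 58 mm with its long arm along +y. C (348,236), hub about 57 mm. B (374,193), hub about 45 mm, with its long arm 32° off world −x and both arms together about 105–110 mm long. There's also a white ladle at side (325,270). B fits the description, and the crop confirms it: fin top at (377,188) top and (354,228) side, which triangulates to z=0.074.

```bash
cat >> h.py <<'E'
def delta(robot,pos,yaw):
    "tool-frame shift (mm) and rotvec to a pose pointing down with tool x at yaw"
    o=robot.get_obs();q=o['ee_rot'];Rt=R.from_quat([q[1],q[2],q[3],q[0]])
    tgt=R.from_matrix(np.array([[np.cos(yaw),np.sin(yaw),0],[np.sin(yaw),-np.cos(yaw),0],[0,0,-1]]))
    return np.round(Rt.inv().apply(np.array(pos)-o['position'])*1000,1),np.round((Rt.inv()*tgt).as_rotvec(),4)
E
python3 - <<'E'
from station import robot
from h import *
print(delta(robot,[.524,-.179,.30],.555))
d=load('top0')
k=lambda u,v:(240+u/8-.44,145+v/8-.44)
print('knob',plane(d,k(240,548),.015),'spindle',plane(d,k(299,292),.05),'rim c',plane(d,k(285,275),.062))
E
```

```text
(array([ 427.4, -172.8,  104.5]), array([-0.0011, -0.0003, -0.1952]))
knob [0.46413557 0.16538478 0.015     ] spindle [0.5616382  0.13709262 0.05      ] rim c [0.56560223 0.14179918 0.062     ]
```

>>> servo_tool --moves '[[[36,-14.5,5],[0,0,0],1],[[36,-14.5,5],[0,0,0],1],[[36,-14.5,5],[0,0,0],1],[[36,-14.5,5],[0,0,0],1],[[36,-14.5,5],[0,0,0],1],[[36,-14.5,5],[0,0,0],1],[[36,-14.5,5],[0,0,0],1],[[36,-14.5,5],[0,0,0],1],[[36,-14.5,5],[0,0,0],1],[[36,-14.5,5],[0,0,0],1]]' --squeeze 30

```text
clock: 0.93
position: [0.4782, -0.2217, 0.35]
ee_rot: [-0.001, 0.985, 0.173, -0.001]
contact_force: [0.2, -0.7, 0.5]
opening: 0.088
```

>>> servo_tool --moves '[[[0,0,0],[0,0,-0.12],1],[[0,0,0],[0,0,-0.12],1],[[0,0,0],[0,0,-0.12],1],[[0,0,0],[0,0,-0.12],1],[[0,0,0],[0,0,-0.12],1],[[0,0,0],[0,0,-0.12],1],[[0,0,0],[0,0,-0.12],1],[[0,0,0],[0,0,-0.12],1],[[0,0,0],[0,0,-0.12],1],[[0,0,0],[0,0,-0.12],1]]'

```text
clock: 1.77
position: [0.4832, -0.2135, 0.3447]
ee_rot: [-0.007, 0.699, 0.715, -0.0]
contact_force: [0.1, 0.3, 0.5]
opening: 0.0883
```

>>> servo_tool --moves '[[[0,0,0],[0,0,-0.12],1],[[0,0,0],[0,0,-0.12],1],[[0,0,0],[0,0,-0.12],1],[[0,0,0],[0,0,-0.12],1],[[0,0,0],[0,0,-0.12],1],[[0,0,0],[0,0,-0.12],1],[[0,0,0],[0,0,-0.12],1],[[0,0,0],[0,0,-0.12],1],[[0,0,0],[0,0,-0.12],1],[[0,0,0],[0,0,-0.12],1]]'

```text
clock: 2.6
position: [0.4827, -0.2131, 0.3413]
ee_rot: [-0.009, 0.148, 0.989, 0.006]
contact_force: [0.1, 0.7, 0.4]
opening: 0.0877
```

```bash
python3 - <<'E'
from station import robot
from h import *
print(delta(robot,[.524,-.179,.30],.555+np.pi),robot.get_obs()['qpos'],robot.get_obs()['clock'],robot.get_obs()['position'])
snap(robot,'side','side1');snap(robot,'top','top1')
E
```

```text
(array([-30.3,  44.3,  41.1]), array([ 0.0167, -0.0149, -0.8521])) [-6.38211534e-01  3.80127371e-01  1.57642072e+00  1.76311125e-03
  1.20669266e+00 -1.91248668e+00] 2.6 [ 0.48274918 -0.21311719  0.34131968]
```

View pics/side1.png

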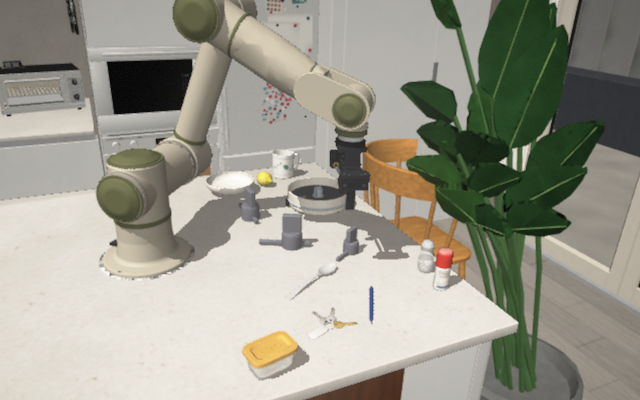

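View pics/top1.png

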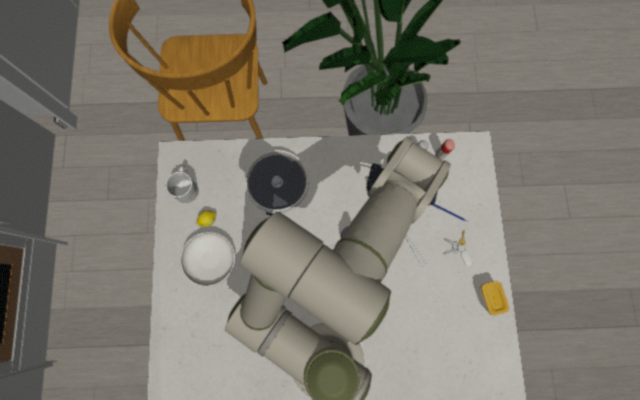

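Side view with the arm clear: A (250,205), C (291,235) and B (351,240). B is clearly the smallest, so I'm keeping it.

>>> servo_tool --moves '[[[-10,14.7,10],[0,0,0],1],[[-10,14.7,10],[0,0,0],1],[[-10,14.7,10],[0,0,0],1],[[0,0,0],[0,0,-0.12],1],[[0,0,0],[0,0,-0.12],1],[[0,0,0],[0,0,-0.12],1],[[0,0,0],[0,0,-0.12],1],[[0,0,0],[0,0,-0.12],1],[[0,0,0],[0,0,-0.12],1],[[0,0,0],[0,0,-0.12],1]]'

```text
clock: 3.53
position: [0.526, -0.1778, 0.3074]
ee_rot: [-0.008, -0.259, 0.966, 0.011]
contact_force: [0.2, -0.4, 0.2]
opening: 0.0879
```

```bash
python3 - <<'E'
from station import robot
from h import *
print(delta(robot,[.524,-.179,.30],.555+np.pi),robot.get_obs()['qpos'],robot.get_obs()['position'])
s=load('side1');im=s['image']
cv2.imwrite('pics/c7.png',cv2.resize(im[215:265,325:380,::-1],None,fx=10,fy=10,interpolation=cv2.INTER_CUBIC))
cv2.imwrite('pics/c8.png',cv2.resize(im[170:225,280:355,::-1],None,fx=10,fy=10,interpolation=cv2.INTER_CUBIC))
t=load('top1');
cv2.imwrite('pics/c9.png',cv2.resize(t['image'][145:220,240:315,::-1],None,fx=8,fy=8,interpolation=cv2.INTER_CUBIC))
E
```

```text
(array([ 2.3, -0.2,  7.5]), array([ 0.0244, -0.0088, -0.0314])) [-0.53746495  0.47474992  1.52958315  0.00417712  1.16288059 -2.63355738] [ 0.52603494 -0.177757    0.3074393 ]
```

View pics/c7.png

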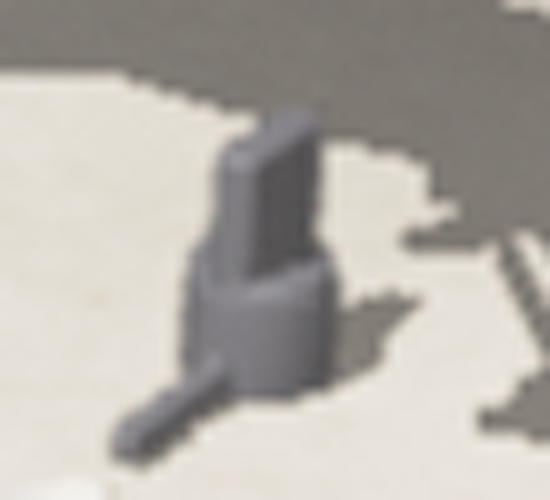

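View pics/c8.png

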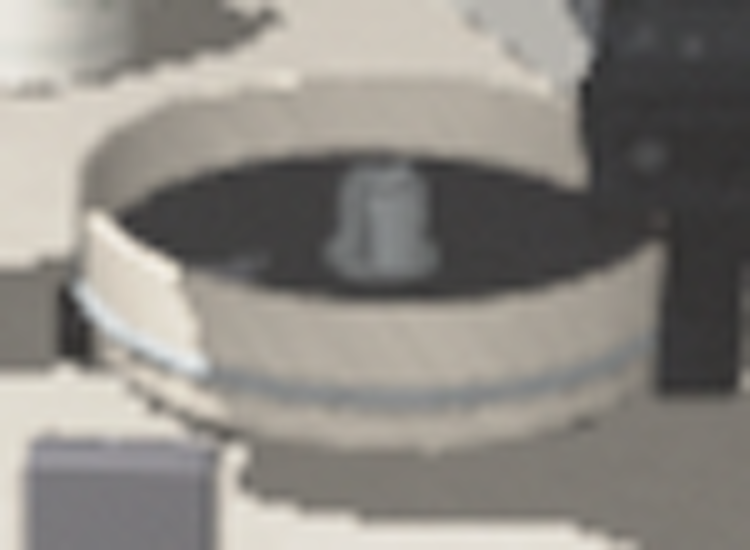

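View pics/c9.png

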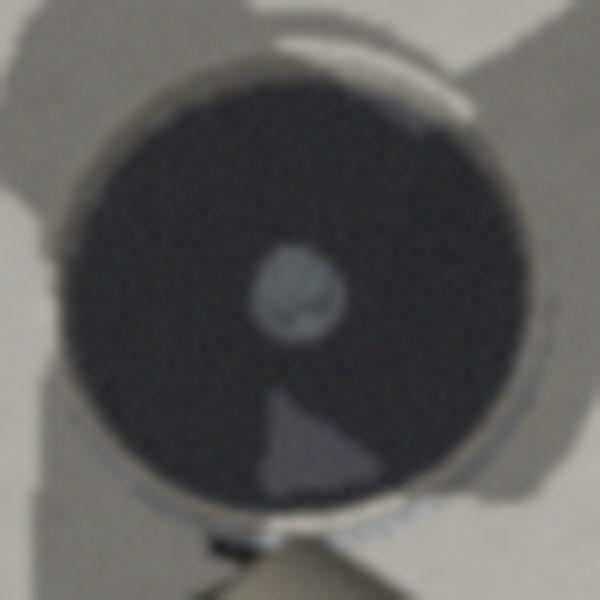

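```bash
python3 - <<'E'
from h import *
s=load('side1');t=load('top0')
g=lambda u,v:(325+u/10-.45,215+v/10-.45)
a=plane(s,g(240,152),.074);b=plane(s,g(305,113),.074);print(a,b,np.degrees(np.arctan2(*(b-a)[[1,0]])),(a+b)/2,np.linalg.norm(a-b))
tp=plane(s,g(128,445),.007);print('tip',tp)
print(s['image'][184:202,310:326].mean(2).astype(int))
print(t['image'][172:192,268:288].mean(2).astype(int))
s0=load('side0');print(s0['image'][182:200,310:328].mean(2).astype(int))
# pan floor contour in side1 & flange centroid
im=t['image'].mean(2)
m=((im>110)).astype(np.uint8)[165:197,262:292]
n,l,st,c=cv2.connectedComponentsWithStats(m);print(st,c+[262,165])
m=((im<95)).astype(np.uint8)[140:215,242:312]
n,l,st,c=cv2.connectedComponentsWithStats(m);i=1+st[1:,4].argmax()
cn=max(cv2.findContours((l==i).astype(np.uint8),0,1)[0],key=len)
h=cv2.convexHull(cn);e=cv2.fitEllipse(h);print('floor ell',e[0][0]+242,e[0][1]+140,e[1],plane(t,(e[0][0]+242,e[0][1]+140),.04))
for p in [(277,180)]:
  print([plane(t,p,z) for z in(.038,.064)])
print('flange circle px', proj(t,[[.562,.137,.038],[.562+.019,.137,.038],[.562-.019,.137,.038],[.562,.118,.038],[.562,.156,.038],[.562,.137,.064],[.562,.137,.068]]))
print('side px', proj(s,[[.562,.137,.038],[.562,.137,.064],[.562,.137,.068],[.562+.019*.9,.137-.019*.42,.038],[.562-.019*.9,.137+.019*.42,.038]]))
E
```

```text
[ 0.5089587  -0.18651227  0.074     ] [ 0.53663066 -0.17193563  0.074     ] 27.778718860764357 [ 0.52279468 -0.17922395  0.074     ] 0.031276440891959516
tip [ 0.46506552 -0.21410767  0.007     ]
[[155 153 150 146 147 148 148 146 148 155 159 157 158 163 166 165]
 [114 112 105  94  96  94  95  97  96 106 116 115 113 122 133 133]
 [ 63  63  64  64  68  84  92  92  91 101 103  74  63  62  63  70]
 [ 64  64  64  66  83 106 116 121 125 130 121  94  72  64  63  62]
 [ 63  64  66  69  98 114 113 120 127 122 112 106  87  62  63  64]
 [ 64  63  64  74 106 116 110 122 123 124 122 113  92  62  62  63]
 [ 63  64  62  74 106 113 114 134 136 133 127 118  92  62  63  63]
 [ 65  64  64  75 106 114 108 128 135 132 126 118  95  63  64  62]
 [ 63  63  64  74 107 114 104 123 136 132 126 114  90  62  62  62]
 [ 64  63  67  87 113 114 100 122 135 132 127 114  86  65  62  63]
 [ 63  64  81 107 118 111  99 121 135 133 126 116 100  80  63  61]
 [ 63  63  84 107 114 107 100 119 136 132 126 114 106  92  63  62]
 [ 63  63  74  92 109 114 109 120 131 128 123 114 103  87  63  61]
 [ 63  63  64  71  91 103 104 102
[... 3347 characters left out ...]
4 106]]
[[  0   0  30  32 856]
 [  9  11  12  12 104]] [[276.47429907 180.375     ]
 [276.71153846 181.52884615]]
floor ell 276.92507553100586 181.7242431640625 (53.10844039916992, 58.49919128417969) [0.56212927 0.13779711 0.04      ]
[array([0.56847523, 0.13756633, 0.038     ]), array([0.56132164, 0.13593667, 0.064     ])]
flange circle px [[277.21268407 181.9138922 ]
 [277.09892274 176.29224133]
 [277.3271302  187.56938333]
 [283.04964425 181.7200843 ]
 [271.37347724 182.1077747 ]
 [276.66302244 179.80615579]
 [276.57662563 179.47485794]]
side px [[317.55947516 195.01415303]
 [317.79427261 187.80157488]
 [317.83066127 186.6837772 ]
 [323.21854604 195.21038782]
 [311.90170816 194.81796346]]
```

Side picture: there's a dark stripe on the shaft at column 316, with the shaft centre at 317.9. In the top picture a dark mark runs from (274.5,184) to (280,182.7). Both put the keyway at a bearing of roughly 197–205°, which is a paddle yaw of about 20°. The spindle is at about (0.5625, 0.1375). Next I'll grasp the paddle.

>>> servo_tool --moves '[[[2.3,-0.2,7.5],[0.0244,-0.0088,-0.012],1],[[0,0,15],[0,0,0],1],[[0,0,15],[0,0,0],1],[[0,0,0],[0,0,0],1]]'

```text
clock: 3.87
position: [0.524, -0.179, 0.2689]
ee_rot: [0.001, -0.26, 0.966, -0.001]
contact_force: [-0.7, 1.1, -0.3]
opening: 0.0882
```

```bash
python3 - <<'E'
from station import robot
from h import *
print(delta(robot,[.5235,-.179,.207],.535+np.pi),robot.get_obs()['qpos'],robot.get_obs()['position'])
E
```

```text
(array([ 0.5,  0.3, 61.9]), array([-0.0021,  0.0007, -0.0099])) [-5.40699655e-01  5.15461331e-01  1.57862298e+00 -4.48808894e-04
  1.04536998e+00 -2.63633591e+00] [ 0.52396646 -0.17896588  0.26887385]
```

>>> servo_tool --moves '[[[0.5,0.3,16],[-0.002,0,-0.01],1],[[0,0,16],[0,0,0],1],[[0,0,14],[0,0,0],1],[[0,0,10],[0,0,0],1],[[0,0,3],[0,0,0],1],[[0,0,0],[0,0,0],1]]'

```text
clock: 4.37
position: [0.5243, -0.1794, 0.2102]
ee_rot: [0.001, -0.256, 0.967, -0.001]
contact_force: [0.2, -0.2, 0.5]
opening: 0.0886
```

```bash
python3 - <<'E'
from station import robot
from h import *
print(delta(robot,[.5235,-.179,.207],.535+np.pi))
s=snap(robot,'side','side2');im=s['image']
cv2.imwrite('pics/c10.png',cv2.resize(im[195:275,300:400,::-1],None,fx=7,fy=7,interpolation=cv2.INTER_CUBIC))
E
```

```text
(array([0.5, 0.7, 3.2]), array([-0.0017,  0.0017, -0.017 ]))
```

View pics/c10.png

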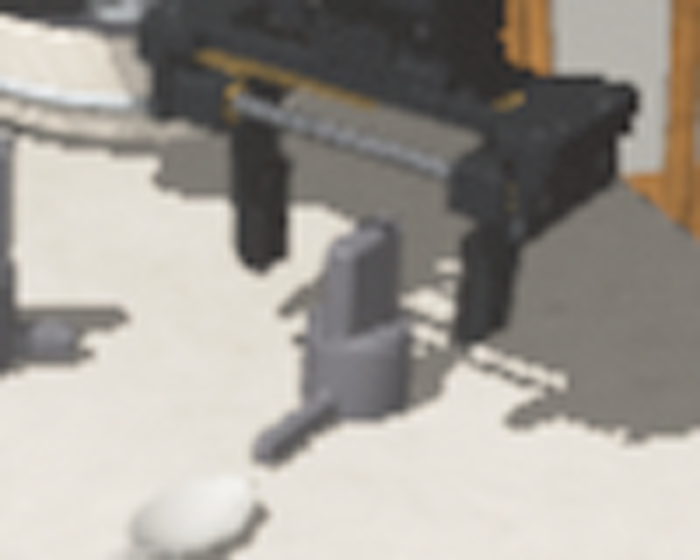

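The fin at crop (360,260) sits midway between the fingers. Closing.

>>> servo_tool --moves '[[[0.4,0.6,3],[0,0,0],0.4],[[0,0,0],[0,0,0],0],[[0,0,0],[0,0,0],-0.4],[[0,0,0],[0,0,0],-0.6],[[0,0,0],[0,0,0],-1],[[0,0,0],[0,0,0],-1],[[0,0,0],[0,0,0],-1],[[0,0,0],[0,0,0],-1],[[0,0,0],[0,0,0],-1]]' --squeeze 25

```text
clock: 5.17
position: [0.5244, -0.1794, 0.2107]
ee_rot: [0.003, -0.255, 0.967, -0.003]
contact_force: [-0.8, -0.9, -1.2]
opening: 0.0302
```

```bash
python3 - <<'E'
from station import robot
from h import *
o=robot.get_obs();print(o['opening'],o['contact_force'],o['position'],delta(robot,[.5625,.1375,.30],.5+np.pi))
s=snap(robot,'side','side3');im=s['image']
cv2.imwrite('pics/c11.png',cv2.resize(im[195:275,300:400,::-1],None,fx=7,fy=7,interpolation=cv2.INTER_CUBIC))
E
```

```text
0.030207124489556682 [-0.83050774 -0.87879304 -1.22232776] [ 0.52438794 -0.17941065  0.21072696] (array([-190.1,  256.1,  -90.2]), array([-0.0069,  0.0048,  0.0165]))
```

View pics/c11.png

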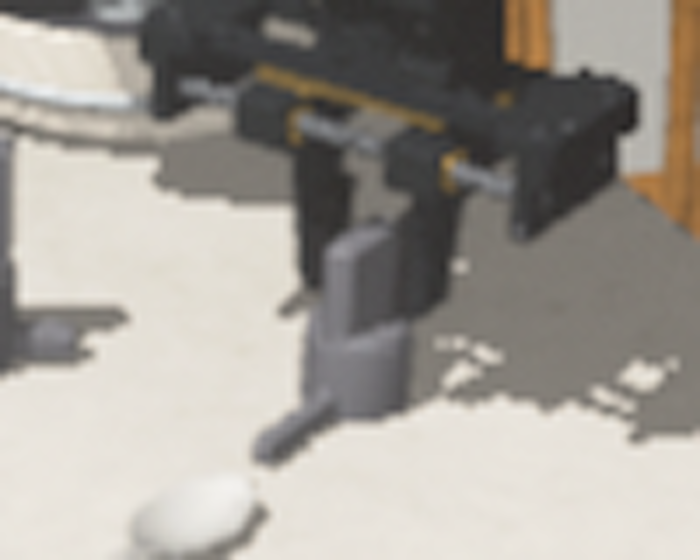

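>>> servo_tool --moves '[[[0,0,1],[0.003,0,0],-1],[[0,0,0],[0,0,0],-1],[[0,0,0],[0,0,0],-1],[[0,0,0],[0,0,0],-1],[[0,0,0],[0,0,0],-1],[[0,0,0],[0,0,0],-1]]'

```text
clock: 5.72
position: [0.5243, -0.1793, 0.2092]
ee_rot: [0.003, -0.255, 0.967, -0.004]
contact_force: [-0.5, 0.5, -0.1]
opening: 0.0136
```

```bash
python3 - <<'E'
from station import robot
from h import *
o=robot.get_obs();print(o['opening'],o['contact_force'],o['wrist_torque'],o['position'],delta(robot,[.5625,.1375,.30],.5+np.pi))
E
```

```text
0.013615933456899702 [-0.48944366  0.51094317 -0.05045488] [ 0.11268867 -0.09066709  0.03799973] [ 0.52428383 -0.17925913  0.20917546] (array([-190.1,  255.7,  -92.4]), array([-0.0091,  0.0043,  0.0165]))
```

>>> servo_tool --moves '[[[0,0,-10],[0,0,0],-1],[[0,0,-20],[0,0,0],-1],[[0,0,-25],[0,0,0],-1],[[0,0,-25],[0,0,0],-1],[[0,0,-20],[0,0,0],-1],[[-15,20,0],[0,0,0],-1],[[-15,20,0],[0,0,0],-1],[[-18,24,0],[0,0,0],-1],[[-18,24,0],[0,0,0],-1],[[-18,24,0],[0,0,0],-1]]'

```text
clock: 6.55
position: [0.5407, -0.0397, 0.3199]
ee_rot: [0.005, -0.251, 0.968, -0.005]
contact_force: [0.8, 0.2, -1.2]
opening: 0.014
```

```bash
python3 - <<'E'
from station import robot
from h import *
o=robot.get_obs();print(o['opening'],o['contact_force'],o['wrist_torque'],o['position'],delta(robot,[.5625,.1375,.31],.4+np.pi))
E
```

```text
0.014047010435263333 [ 0.78206233  0.18638118 -1.24343534] [ 0.12401087 -0.11791253 -0.01778489] [ 0.54068184 -0.03965076  0.31990243] (array([-105.1,  144.3,    8.7]), array([-0.0123,  0.0067,  0.1077]))
```

>>> servo_tool --moves '[[[-17.5,24,0],[0,0,0],-1],[[-17.5,24,0],[0,0,0],-1],[[-17.5,24,0],[0,0,0],-1],[[-17.5,24,0],[0,0,0],-1],[[-15,20,0],[0,0,0],-1],[[-10,14,0],[0,0,0],-1],[[0,0,0],[-0.012,0.006,0.05],-1],[[0,0,0],[0,0,0.05],-1]]'

```text
clock: 7.22
position: [0.5589, 0.1346, 0.325]
ee_rot: [0.002, -0.205, 0.979, -0.0]
contact_force: [0.0, -0.5, -1.5]
opening: 0.0144
```

```bash
python3 - <<'E'
from station import robot
from h import *
o=robot.get_obs();print(o['opening'],o['contact_force'],o['wrist_torque'],o['position'],delta(robot,[.5625,.1375,.30],.4+np.pi))
E
```

```text
0.014359704741490719 [ 0.0232951  -0.49352863 -1.48711377] [ 0.05535432 -0.15242995 -0.05016257] [0.55885306 0.13462567 0.32502762] (array([-4.4,  1.2, 25. ]), array([-0.001 ,  0.004 ,  0.0122]))
```

Settle over the spindle at a low hover, then look from both sides.

>>> servo_tool --moves '[[[-4.4,1.2,12],[0,0.004,0.012],-1],[[0,0,12],[0,0,0],-1],[[0,0,3],[0,0,0],-1],[[0,0,0],[0,0,0],-1]]'

```text
clock: 7.55
position: [0.5627, 0.1385, 0.2975]
ee_rot: [0.001, -0.199, 0.98, -0.001]
contact_force: [-0.5, -0.2, -1.6]
opening: 0.0138
```

```bash
python3 - <<'E'
from station import robot
from h import *
o=robot.get_obs();print(o['contact_force'],o['wrist_torque'],o['position'],delta(robot,[.5625,.1375,.29],.4+np.pi))
s=snap(robot,'side','side4');t=snap(robot,'top','top4')
cv2.imwrite('pics/c12.png',cv2.resize(s['image'][135:225,270:365,::-1],None,fx=8,fy=6.6,interpolation=cv2.INTER_CUBIC))
cv2.imwrite('pics/t12.png',t['image'][:,:,::-1])
E
```

```text
[-0.49666522 -0.15367085 -1.58964071] [ 0.09799863 -0.14426394  0.01394632] [0.56265036 0.13848176 0.29751255] (array([ 0.5, -0.8,  7.5]), array([-0.0016,  0.0008,  0.0006]))
```

View pics/c12.png

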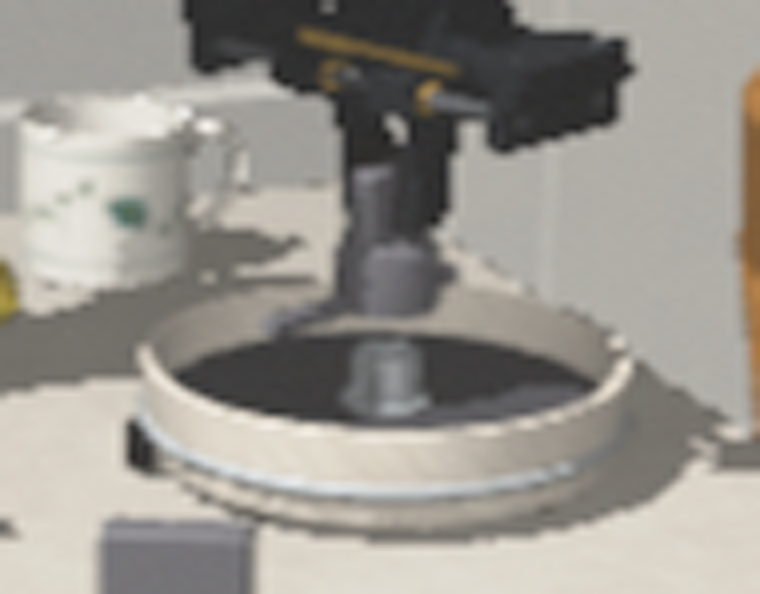

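View pics/t12.png

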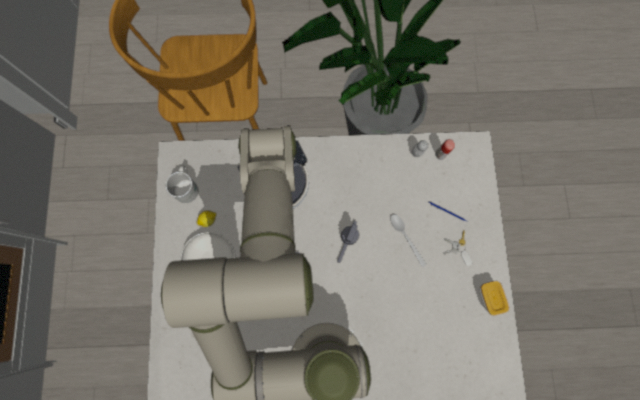

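```bash
python3 - <<'E'
from h import *
s=load('side4')
im=s['image'].astype(int).mean(2).astype(int)
print(im[168:202,306:332])
o=np.array([.56265,.13848,.2975])
print(proj(s,[[.5625,.1375,.064],[.5625,.1375,.038],[o[0],o[1],.0883+.02],[o[0],o[1],.0883+.0]]))
E
```

```text
[[190 191 192 192 193 192 177 129  82  96  98  81  72  59  59  57  50  49
   47 131 180 173 173 172 172 172]
 [191 192 190 190 191 191 168 113  84  95  96  83  72  59  59  56  53  78
  111 155 180 173 172 171 171 171]
 [160 175 191 191 191 192 155  83  83  94  96  83  77  71  67  62  65  94
  152 184 178 171 172 172 172 171]
 [104 132 175 192 193 187 142  76  84  92  92  81  79  91  94  72  72  84
  132 176 169 157 172 172 173 172]
 [128 152 172 192 193 170 113  78  84  86 103 116 110 120 123 105  90  78
  102 158 176 157 168 171 172 173]
 [170 191 191 192 192 158  89  82  85  89 119 137 131 132 131 123 106  86
  102 159 191 182 179 182 173 172]
 [191 193 191 192 193 158  91  81  84 102 122 125 118 118 115 107  98  88
   96 135 168 185 195 192 166 157]
 [192 192 193 191 192 157  83  80  86 104 120 119 117 112 107  96  88  82
   83  89 118 167 192 192 175 155]
 [160 161 160 176 192 154  74  80  85 105 120 119 116 111 105  96  87  80
   76  78  95 153 191 193 193 182]
 [108 113 118 146 177 146  76  81  85  96 113 117 115 109 104  97  88  80
   75  82 106 152 185 194 194 194]
 [134 137 
[... 2023 characters left out ...]
09
   79  79  78  79  86  94  95  94]
 [ 64  62  63  62  61  62  62  70  89 101 107 132 155 155 150 129  96  91
   95  95  94  93  94  93  95  95]
 [132  94  87  80  80  73  62  63  70  83  93 104 108 105 102  96  94  95
   96  94  94  95  95  94  95  96]
 [204 193 200 191 171 168 148 123 111 106 105 106 106 105 105 105 100 101
  112 123 132 134 153 168 174 180]
 [222 229 234 230 218 215 207 189 186 189 190 188 186 186 188 186 181 180
  183 179 175 176 187 200 209 211]
 [217 218 217 217 215 210 212 214 219 225 226 226 222 222 223 222 220 217
  213 202 190 186 179 177 180 173]]
[[317.87073975 187.72788949]
 [317.63554539 194.93825233]
 [318.19847153 175.12220969]
 [318.013793   180.79651642]]
```

The hub centre (317.9,178) is within about 0.7 mm of the spindle axis (317.9,190) sideways. I'll descend in small steps and watch the force.

>>> servo_tool --moves '[[[0,0,8],[0,0,0],-1],[[0,0,7],[0,0,0],-1],[[0,0,3],[0,0,0],-1],[[0,0,2],[0,0,0],-1],[[0,0,1],[0,0,0],-1]]'

```text
clock: 8.07
position: [0.563, 0.1379, 0.2763]
ee_rot: [0.002, -0.199, 0.98, -0.001]
contact_force: [0.4, 0.0, -1.2]
opening: 0.0138
```

```bash
cat > st.py <<'E'
from station import robot
from h import *
import sys
o=robot.get_obs();q=o['ee_rot'];Rt=R.from_quat([q[1],q[2],q[3],q[0]]).as_matrix()
x=Rt[:,0];yaw=np.degrees(np.arctan2(-x[1],-x[0]))
print('t',round(o['clock'],2),'F',o['contact_force'].round(1),'T',o['wrist_torque'].round(2),'pos',(o['position']*1000).round(1),'und',round(o['position'][2]*1000-209.2,1),'padyaw',yaw.round(1),'op',round(o['opening']*1000,1))
print(delta(robot,[.563,.1378,.27],.4+np.pi))
E
python3 st.py
```

```text
t 8.07 F [ 0.4  0.  -1.2] T [ 0.09 -0.1  -0.  ] pos [563.  137.9 276.3] und 67.1 padyaw 22.9 op 13.8
(array([ 0.1, -0. ,  6.3]), array([-0.0026,  0.0032,  0.0002]))
```

>>> servo_tool --moves '[[[0,0,1.5],[-0.0025,0.003,0],-1],[[0,0,1.5],[0,0,0],-1],[[0,0,1.5],[0,0,0],-1]]'

```text
clock: 8.32
position: [0.5632, 0.1378, 0.2717]
ee_rot: [0.0, -0.199, 0.98, 0.0]
contact_force: [0.7, 1.0, 3.0]
opening: 0.0137
```

```bash
python3 st.py
```

```text
t 8.32 F [0.7 1.  3. ] T [ 0.38 -0.2   0.01] pos [563.2 137.8 271.7] und 62.5 padyaw 22.9 op 13.7
(array([0.2, 0.1, 1.7]), array([-0.    ,  0.0008,  0.0001]))
```

>>> servo_tool --moves '[[[-0.3,0.7,-0.5],[0,0,0],-1],[[0,0,0],[0,0,0],-1]]'

```text
clock: 8.48
position: [0.5633, 0.1387, 0.2723]
ee_rot: [0.001, -0.199, 0.98, 0.0]
contact_force: [0.6, 0.0, -0.8]
opening: 0.0138
```

```bash
python3 st.py
```

```text
t 8.48 F [ 0.6  0.  -0.8] T [ 0.09 -0.12 -0.01] pos [563.3 138.7 272.3] und 63.1 padyaw 22.9 op 13.8
(array([ 0.6, -0.7,  2.3]), array([-0.0002,  0.0013,  0.0001]))
```

>>> servo_tool --moves '[[[0,0,1],[0,0,0],-1],[[0,0,0.5],[0,0,0],-1]]'

```text
clock: 8.65
position: [0.5633, 0.1388, 0.271]
ee_rot: [0.001, -0.199, 0.98, 0.0]
contact_force: [1.5, 0.8, -0.9]
opening: 0.0138
```

```bash
python3 st.py
```

```text
t 8.65 F [ 1.5  0.8 -0.9] T [ 0.2  -0.25 -0.06] pos [563.3 138.8 271. ] und 61.8 padyaw 22.9 op 13.8
(array([ 0.7, -0.8,  1. ]), array([-0.0003,  0.0019,  0.0002]))
```

>>> servo_tool --moves '[[[-0.4,0.1,1.5],[0,0,0],-1],[[0,0,1.5],[0,0,0],-1]]'

```text
clock: 8.82
position: [0.5637, 0.1391, 0.268]
ee_rot: [0.001, -0.199, 0.98, -0.0]
contact_force: [-0.4, -0.3, -2.0]
opening: 0.0135
```

```bash
python3 st.py
```

```text
t 8.82 F [-0.4 -0.3 -2. ] T [ 0.12 -0.13  0.01] pos [563.7 139.1 268. ] und 58.8 padyaw 22.9 op 13.5
(array([ 1.1, -0.9, -2. ]), array([-0.0005,  0.0023,  0.0002]))
```

The hub is over the shaft (underside 58.8 mm) and moving freely. Continuing down to where the tab should touch.

>>> servo_tool --moves '[[[0,0,1.5],[0,0.002,0],-1],[[0,0,1.5],[0,0,0],-1],[[0,0,1.5],[0,0,0],-1]]'

```text
clock: 9.07
position: [0.5638, 0.1392, 0.2631]
ee_rot: [0.0, -0.199, 0.98, -0.0]
contact_force: [0.6, 1.3, -0.8]
opening: 0.0137
```

```bash
python3 st.py
```

```text
t 9.07 F [ 0.6  1.3 -0.8] T [ 0.22 -0.24 -0.01] pos [563.8 139.2 263.1] und 53.9 padyaw 22.9 op 13.7
(array([ 1.3, -1. , -6.9]), array([-0.0004,  0.0008,  0.0001]))
```

>>> servo_tool --moves '[[[0,0,1.2],[0,0,0],-1],[[0,0,1.2],[0,0,0],-1]]'

```text
clock: 9.23
position: [0.5639, 0.1392, 0.2604]
ee_rot: [0.001, -0.199, 0.98, -0.0]
contact_force: [0.6, 0.4, 1.4]
opening: 0.0136
```

```bash
python3 st.py
```

```text
t 9.23 F [0.6 0.4 1.4] T [ 0.22 -0.18  0.03] pos [563.9 139.2 260.4] und 51.2 padyaw 22.9 op 13.6
(array([ 1.3, -1. , -9.6]), array([-0.0003,  0.001 ,  0.0002]))
```

>>> servo_tool --moves '[[[0,0,0.7],[0,0,0],-1],[[0,0,0],[0,0,0],-1]]'

```text
clock: 9.4
position: [0.5637, 0.1394, 0.2593]
ee_rot: [0.0, -0.199, 0.98, 0.0]
contact_force: [0.6, 1.6, -1.4]
opening: 0.0138
```

```bash
python3 st.py
```

```text
t 9.4 F [ 0.6  1.6 -1.4] T [ 0.34 -0.26 -0.08] pos [563.7 139.4 259.3] und 50.1 padyaw 22.9 op 13.8
(array([  1.3,  -1.2, -10.7]), array([0.0005, 0.0006, 0.    ]))
```

>>> servo_tool --moves '[[[0,0.3,1],[0,0,0],-1],[[0,0,1],[0,0,0],-1]]'

```text
clock: 9.57
position: [0.5636, 0.1398, 0.2573]
ee_rot: [0.0, -0.199, 0.98, 0.0]
contact_force: [-0.7, 1.1, 0.2]
opening: 0.0137
```

```bash
python3 st.py
```

```text
t 9.57 F [-0.7  1.1  0.2] T [ 0.21 -0.14 -0.01] pos [563.6 139.8 257.3] und 48.1 padyaw 22.9 op 13.7
(array([  1.3,  -1.6, -12.7]), array([0.0003, 0.0009, 0.0001]))
```

>>> servo_tool --moves '[[[0,0,1.2],[0,0,0],-1],[[0,0,1.2],[0,0,0],-1]]'

```text
clock: 9.73
position: [0.5636, 0.1398, 0.2548]
ee_rot: [0.001, -0.199, 0.98, 0.0]
contact_force: [0.9, 1.0, 0.2]
opening: 0.0136
```

```bash
python3 st.py
```

```text
t 9.73 F [0.9 1.  0.2] T [ 0.35 -0.16 -0.05] pos [563.6 139.8 254.8] und 45.6 padyaw 22.9 op 13.6
(array([  1.4,  -1.6, -15.2]), array([0.0003, 0.0011, 0.0001]))
```

>>> servo_tool --moves '[[[0,0,1.2],[0,0,0],-1],[[0,0,1.2],[0,0,0],-1]]'

```text
clock: 9.9
position: [0.5637, 0.1398, 0.2522]
ee_rot: [0.001, -0.199, 0.98, 0.0]
contact_force: [-0.7, 1.6, 0.0]
opening: 0.0137
```

```bash
python3 st.py
```

```text
t 9.9 F [-0.7  1.6  0. ] T [ 0.39 -0.14 -0.01] pos [563.7 139.8 252.2] und 43.0 padyaw 22.9 op 13.7
(array([  1.4,  -1.6, -17.8]), array([0.0004, 0.0013, 0.0001]))
```

The tab went into the keyway at yaw 22.9° and forces stay under 2 N. I'm giving a small +y relief and going on down.

>>> servo_tool --moves '[[[-0.1,0.4,1],[0,0,0],-1],[[0,0,1],[0,0,0],-1]]'

```text
clock: 10.07
position: [0.5637, 0.1401, 0.25]
ee_rot: [0.001, -0.199, 0.98, 0.0]
contact_force: [0.5, 0.3, -1.1]
opening: 0.0138
```

```bash
python3 st.py
```

```text
t 10.07 F [ 0.5  0.3 -1.1] T [ 0.25 -0.23 -0.05] pos [563.7 140.1 250. ] und 40.8 padyaw 22.9 op 13.8
(array([  1.5,  -1.8, -20. ]), array([-0.0002,  0.0013,  0.0002]))
```

>>> servo_tool --moves '[[[0,0,1],[0,0,0],-1],[[0,0,1],[0,0,0],-1]]'

```text
clock: 10.23
position: [0.5637, 0.1401, 0.2477]
ee_rot: [0.001, -0.199, 0.98, 0.0]
contact_force: [1.0, 1.7, -0.5]
opening: 0.0139
```

```bash
python3 st.py
```

```text
t 10.23 F [ 1.   1.7 -0.5] T [ 0.26 -0.21 -0.03] pos [563.7 140.1 247.7] und 38.5 padyaw 22.9 op 13.9
(array([  1.5,  -1.8, -22.3]), array([-0.0002,  0.0013,  0.0001]))
```

>>> servo_tool --moves '[[[0,0,0.8],[0,0,0],-1],[[0,0,0.8],[0,0,0],-1]]'

```text
clock: 10.4
position: [0.5639, 0.1402, 0.2469]
ee_rot: [0.001, -0.199, 0.98, 0.0]
contact_force: [-3.4, 1.2, 12.4]
opening: 0.0137
```

```bash
python3 st.py
```

```text
t 10.4 F [-3.4  1.2 12.4] T [ 0.2   0.51 -0.03] pos [563.9 140.2 246.9] und 37.7 padyaw 22.9 op 13.7
(array([  1.7,  -1.9, -23.2]), array([-0.0004,  0.0025,  0.0002]))
```

Firm stop at underside 37.7 mm, which is home. I'll relax the push, look, then release.

>>> servo_tool --moves '[[[0,0,-0.3],[0,0,0],-1],[[0,0,0],[0,0,0],-1]]'

```text
clock: 10.57
position: [0.5638, 0.1402, 0.2473]
ee_rot: [0.001, -0.199, 0.98, -0.0]
contact_force: [0.2, 1.4, -1.0]
opening: 0.0137
```

```bash
python3 st.py; python3 - <<'E'
from station import robot
from h import *
s=snap(robot,'side','side5')
cv2.imwrite('pics/c13.png',cv2.resize(s['image'][135:225,270:365,::-1],None,fx=8,fy=6.6,interpolation=cv2.INTER_CUBIC))
E
```

```text
t 10.57 F [ 0.2  1.4 -1. ] T [ 0.22 -0.07 -0.03] pos [563.8 140.2 247.3] und 38.1 padyaw 22.9 op 13.7
(array([  1.6,  -1.9, -22.7]), array([-0.0004,  0.0019,  0.0003]))
```

View pics/c13.png

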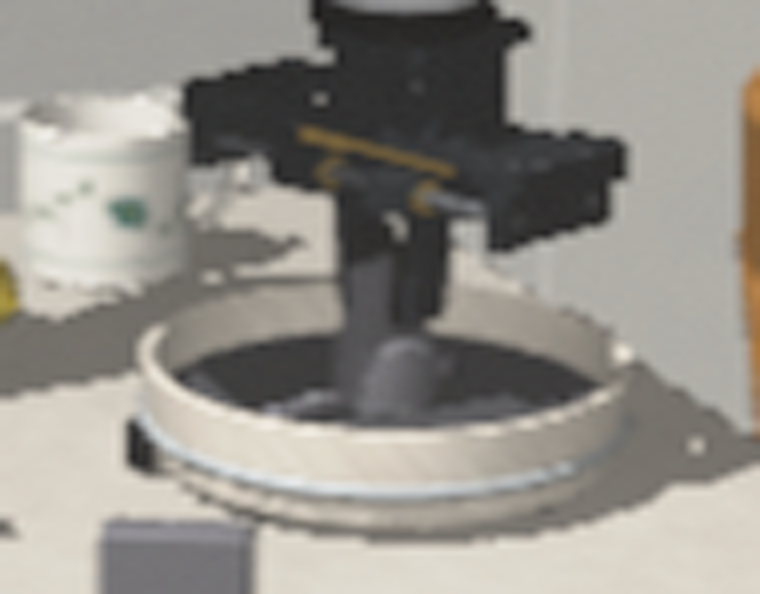

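The hub (400,375 in the crop) sits down on the flange and both arms lie low in the pan, upright. Releasing.

>>> servo_tool --moves '[[[0,0,0],[0,0,0],-0.6],[[0,0,0],[0,0,0],-0.4],[[0,0,0],[0,0,0],-0.2],[[0,0,0],[0,0,0],0],[[0,0,0],[0,0,0],0],[[0,0,0],[0,0,0],0]]'

```text
clock: 11.12
position: [0.5638, 0.1398, 0.2469]
ee_rot: [0.001, -0.199, 0.98, -0.0]
contact_force: [-0.2, 0.3, -0.9]
opening: 0.044
```

```bash
python3 st.py
```

```text
t 11.12 F [-0.2  0.3 -0.9] T [ 0.05 -0.17 -0.01] pos [563.8 139.8 246.9] und 37.7 padyaw 22.9 op 44.0
(array([  1.5,  -1.6, -23.1]), array([-0.001 ,  0.0013,  0.0002]))
```

Released. Going straight up, then aside toward −y (tool −y) for a clear view.

>>> servo_tool --moves '[[[0,0,-8],[0,0,0],0],[[0,0,-15],[0,0,0],0],[[0,0,-25],[0,0,0],0],[[0,0,-30],[0,0,0],0],[[0,0,-30],[0,0,0],0],[[0,0,-20],[0,0,0],0],[[0,-20,0],[0,0,0],0],[[0,-35,0],[0,0,0],0],[[0,-35,0],[0,0,0],0],[[0,-35,0],[0,0,0],0]]'

```text
clock: 11.95
position: [0.6111, 0.027, 0.3888]
ee_rot: [0.003, -0.204, 0.979, -0.001]
contact_force: [0.3, -0.4, -0.6]
opening: 0.0441
```

>>> servo_tool --moves '[[[0,-35,0],[0,0,0],0],[[0,-35,0],[0,0,0],0],[[0,-30,0],[0,0,0],0],[[0,0,0],[0,0,0],0]]'

```text
clock: 12.28
position: [0.6527, -0.0746, 0.392]
ee_rot: [0.004, -0.201, 0.979, -0.002]
contact_force: [-0.6, -0.1, -0.3]
opening: 0.0444
```

```bash
python3 st.py; python3 - <<'E'
from station import robot
from h import *
s=snap(robot,'side','side6');t=snap(robot,'top','top6')
a=cv2.resize(s['image'][155:225,270:365,::-1],(760,300),interpolation=cv2.INTER_CUBIC)
b=cv2.resize(t['image'][140:225,160:320,::-1],(760,300),interpolation=cv2.INTER_CUBIC)
cv2.imwrite('pics/c14.png',np.vstack([a,b]))
E
```

```text
t 12.28 F [-0.6 -0.1 -0.3] T [ 0.1  -0.1   0.01] pos [652.7 -74.6 392. ] und 182.8 padyaw 23.2 op 44.4
(array([ -0.5, 231.2, 120.8]), array([-0.0054,  0.0075,  0.0056]))
```

View pics/c14.png

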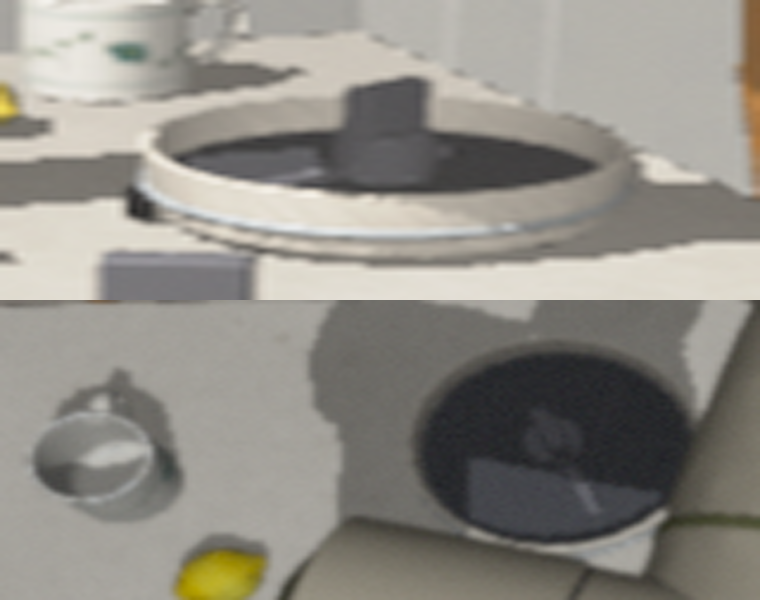

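```bash
python3 - <<'E'
from h import *
s=load('side6');c=np.array([.563,.1385]);y=np.radians(22.9);X=np.array([np.cos(y),np.sin(y)]);Y=np.array([-X[1],X[0]])
for z in (.112,.126):
  print(z,[proj(s,[*(c+a*X+b*Y),z]).round(1).ravel() for a,b in((-.02,-.007),(.02,-.007),(.02,.007),(-.02,.007))])
print(s['image'].mean(2).astype(int)[168:184,308:330])
E
```

```text
0.112 [array([315.7, 176.1]), array([324. , 173.2]), array([320.9, 172. ]), array([312.6, 175. ])]
0.126 [array([315.8, 172. ]), array([324.2, 169.2]), array([321. , 168.1]), array([312.7, 170.9])]
[[197 198 197 196 196 197 196 197 196 196 197 196 196 181 161 175 180 184
  185 179 177 176]
 [196 196 195 197 197 197 196 197 197 196 197 197 197 196 187 184 190 185
  184 178 177 176]
 [196 196 196 197 196 198 197 196 197 197 197 197 197 196 196 200 198 189
  184 178 176 177]
 [179 198 198 197 196 196 196 197 196 198 196 197 197 198 197 197 197 195
  174 161 177 175]
 [176 197 198 197 197 197 196 196 197 198 198 186 167 163 172 188 197 196
  181 161 171 176]
 [197 196 197 196 197 197 196 195 186 170 162 139 105  94 117 157 188 195
  198 188 184 186]
 [197 197 197 197 198 186 171 166 139 108  93  82  83  84  86 124 176 196
  196 197 201 197]
 [196 197 197 198 192 158 116 103  81  83  84  87  87  86  85 122 175 197
  198 198 198 197]
 [197 197 197 197 179 128  88  88  88  88  85  86  85  86  85 122 175 198
  197 196 196 198]
 [186 184 186 185 161 111  87  91  89  86  85  86  85  84  84 123 173 187
  185 188 191 199]
 [166 166 168 166 146 105  86  90  89  86  86  85  85  84  87 131 169 169
  169 172 175 183]
 [159 165 164 164 147 107  87  90  90  84  85  85  85  85  88 134 169 168
  168 167 164 162]
 [160 161 163 165 147 107  87  90  89  86  85  84  84  85  87 134 169 168
  167 168 166 163]
 [162 162 163 165 148 107  88  90  88  86  87  87  84  85  87 131 168 168
  166 167 167 164]
 [166 163 163 164 145 101  87  89  88  86  86  84  86  84  88 130 166 167
  167 167 164 163]
 [166 166 162 164 140  95  89  90  87  86  86  84  85  85  90 132 164 165
  167 166 164 162]]
```

The fin's top corners, seen at (321,172.7) and (313,174.7), match the home prediction of (320.9,172.0) and (312.6,175.0). Riding on the shoulder would put them at 168 and 171. The fin's edges are vertical and the robot is clear, so I'm handing in.

```bash
python3 -c "
from station import robot
print(robot.sign_off())"
```

```text
the job is handed in; nothing more can be done
None
```

The paddle is back on the spindle, fully home and released, and the job was handed in shortly after 12.4 s of the allowed 61 s.

- **Paddle chosen:** I picked the smallest of the three, with a hub of about 45 mm and its long arm about 31° off world −x. I gripped it by the fin.
- **Fit:** The first touch on the shaft was about 1 mm off, with roughly 4 N of push, so I backed off and shifted it. The camera pictures showed the keyway at about 20°. With the paddle preset at 22.9°, the tab touched the shoulder lightly at about the expected height and then went in, so no turning search was needed.
- **Seating:** It came to a firm stop with the underside at 37.7 mm, and the wrist force peaked at about 13 N. I eased off and released it with the underside at about 38 mm.
- **Last checks:** The fin's corners in the side picture are within 1 pixel of where they should be when home, and about 4 pixels from where they would be if it were still on the shoulder. Its edges are vertical, and the arm was well clear. The mug and lemon look undisturbed; I did not check the salt shaker in the last picture, but the arm never came near it low down.
- **Disagreement:** The arm's final position suggested the spindle is about 1–2.5 mm further to +y than the cameras measured. That is about their calibration error.

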